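Set the pepper mill for coarse pepper into the cup

ROBOT

A 6-joint arm with a two-finger parallel gripper is mounted at the origin on the work surface. World frame = base frame: x ahead of the robot, y to its left, z up, the work surface at z = 0. Lengths are in mm, angles in degrees, forces in N, time in s.
With the tool pointing down it reaches from about 300 to 875 mm from the base axis. Payload 4.2 kg.
Tool frame: the origin (TCP) lies midway between the tips of the shut fingers; the grasp point (between the pads) lies 19 mm behind it; z points along the fingers, x is the direction in which the jaws open and shut, and the axes are right-handed (so a half turn about z gives the same grasp; the last joint's range is limited). The gripper opens to 85 mm and grips with 20 to 120 N. Pads are 22 mm wide; open, the fingers measure 114 mm over their backs; the gripper's body (76 mm by 85 mm) begins 54 mm behind the grasp point. The pads swing forward as they close: fully open they stand 13 mm farther back than shut.
Start: joints at [-64.343, 18.312, 89.639, -0, 72.044, -1.146], TCP at [259.286, -513.237, 231.338] pointing down, gripper open.
Joint ranges: [-177.97, 177.97], [-48.28, 115.42], [12.27, 149.76], [-77.06, 257.06], [2.81, 150.46], [-146.56, 146.56]. Speed limits (degrees/s): [147.25, 147.25, 180, 180, 180, 180].

INTERFACE

Orientations are given as a 3x3 rotation matrix whose columns are the frame's x, y, z axes.
In Python, from workcell import manip, imaging, workorder gives the robot as it stands.
- The arm moves only by the tool drive_tool, never from a script. Its argument "rows" is text: rows parted by semicolons, each of 7 numbers parted by spaces: the shift along the tool's x, y, z in m, then the turn, a rotation vector about the tool's x, y, z in degrees, then the opening, from -1 (shut) to 1 (fully open), so that 0 is half open. A call has exactly 10 rows; each row is the pose to reach, as a shift and turn from the pose commanded when the call began, along the tool's axes at that moment; what a row does not reach only later rows make up. A row lasts 1/8 s, in which the tool goes at most 62.5 mm and 10.7 degrees, less where a joint would pass 70% of its speed; a pose out of reach is approached as far as the arm can. A call with a gripper value outside its range is refused whole. The fingers move at their own pace and stop on an object; the grip force is fixed at half the most. Time passes only in rows, so rows that repeat a pose let the fingers close, or fill a call up. It gives the time, the measured TCP pose, the force and the opening at its end, in the units of the state.
- manip.sense(): the state, without advancing time (a new reading comes with each control period).
- imaging.camera(name): name is "scene" or "top"; returns the picture (480x640x3 uint8, red, green, blue); there is no depth.
- imaging.get_calibration(name): a dict with "camera_matrix" (3x3 intrinsics, pixels), "rvec" (rotation vector, rad) and "tvec" (3), from world to camera coordinates, as OpenCV has them. Camera axes: x right, y down, z forward; pixel columns grow to the right and rows downward; lengths in mm; the calibration is good to about 2 mm. A picture is of the moment at which its call begins. get_calibration takes no time and is no camera call.
- workorder.close_job(): hands the job in, once; it reports no verdict.
The state is a dict: "t": time; "joints": joint angles; "qd": joint speeds; "effort": joint torques, N m; "eef_pos": TCP position; "tcp_rot": TCP orientation; "ft_force": force on the tool from outside, world axes, zero at the start; "torque": the same for the moment, N m; "width": finger opening in mm.
Only numpy, scipy, OpenCV 4.12 (cv2) and the standard library are available. Lean on these libraries where they do the work, as an engineer would, in place of code of your own. Each camera call takes 0.05 s, during which the arm holds its last target. There are 200 camera calls.

TASK

Get the steel pepper mill ready to grind coarse pepper into the ceramic cup: push the black pointer arm on its top round with a fingertip until it points at the largest of the three studs, and push the delivery chute round, in the same way, until its nozzle is right over the open cup. Only push, gently, and do not clamp the pointer or the chute between the fingers; leave the cup, the closed containers and everything else standing where they are.

Things in the scene. Friction and masses are not known exactly. Their poses are not given: they have to be found in the camera images.
- mill: countertop pepper mill of plain steel, fixed to the counter: a round column 84 mm across flaring to a flat round dial on top, 152 mm across, whose upper face is 150 mm above the counter. Origin on its upright axis at counter height; z up. Its chute and its pointer both turn about this axis. The dial's three studs are on the side of its -x axis.
- chute (a joint): angle (rad) of the delivery chute about the mill's upright axis: 0 along the mill's -x axis, growing anticlockwise seen from above (+1.57 would be the mill's -y); stops at -1.5 and +1.5. A level straight steel bar 26 mm wide with upright flat sides, from 76 to 101 mm above the counter, out to a round end. It turns with light friction (1 N at its end) and stays where it is left.
- outlet (a point): centre of the mouth of the chute's nozzle, an 18 mm wide stub under the chute's round end (34 mm across), 170 mm from the mill's axis and 66 mm above the counter; moves with the chute. Between the nozzle and the things standing below it 14 mm are free. Seen from above the chute shows from the dial's edge (76 mm from the axis) to 187 mm out.
- pointer (a joint): angle (rad) of the pointer about the mill's upright axis: 0 along the mill's -x axis (middle stud), -0.8 at the smallest stud, +0.8 at the largest stud, growing anticlockwise seen from above; stops at -1.35 and +1.35. A black hub 30 mm across (top 177 mm above the counter) with one radial arm. It turns with light friction (1.5 N on the arm) and stays where it is left.
- pointer_tip (a point): middle of the upper edge of the outer end of the pointer's arm, 52 mm from the mill's axis, 172 mm above the counter; moves with the pointer. The arm is 11 mm wide with upright flat sides, runs radially from the hub, and its underside is 5 mm and its top 22 mm above the dial (155 and 172 mm above the counter).
- coarse_mark (a point): centre of the top of the largest stud (coarse), a fixed black disc 18 mm across and 4 mm high on the dial, 64 mm from the axis, just outside the end of the pointer's arm. The other two studs, medium (11 mm) and fine (6 mm), are alike but smaller, at the same distance, 0.8 rad apart.
- cup: short open ceramic cup, white, without a handle, 76 mm across the rim and 52 mm tall, wall 4 mm, 180 g, loose; origin at the centre of its underside. It stands in one of four places under the arc of the nozzle, within 9 mm of it; the containers stand in the other three.
- container1: closed steel container with a flat lid, one of three alike, 66 mm across and 50 mm tall, 160 g, loose; origin at the centre of its underside. A bystander standing under the chute's path.
- container2: closed steel container with a flat lid, one of three alike, 66 mm across and 50 mm tall, 160 g, loose; origin at the centre of its underside. A bystander standing under the chute's path.
- container3: closed steel container with a flat lid, one of three alike, 66 mm across and 50 mm tall, 160 g, loose; origin at the centre of its underside. A bystander standing under the chute's path.
- tray: pale blue plastic tray, 160 x 220 x 25 mm, loose, with a spoon in it; origin at the centre of its underside. A bystander.
- spoon: steel spoon 150 mm long lying in the tray; a bystander.
- tumbler: open steel tumbler 68 mm across and 95 mm tall, loose, behind the mill; origin at the centre of its underside. A bystander.
- jar: closed amber glass jar 72 mm across and 110 mm tall, loose, to the right in front of the stove; origin at the centre of its underside. A bystander.
Not all that is in view belongs to the job. What is shaped like the cup but green is not meant.

How it is judged:
By the outcome, as a careful person would: the job done as asked, in the order asked, and still so for the second after the job is handed in, with the robot touching nothing.
It also fails if it takes over 54 s, if anything falls off the work surface, if the arm or the gripper's body presses on something with over 40 N, if the wrist force passes 120 N, or if a joint passes its speed limit or range.

## Working session

There is one attempt and no reset: what is moved stays moved. The work goes in short steps, Python scripts to look and compute and a tool call to move; the robot and the scene stay as the last step left them, time stands still between calls to the robot, and variables do not carry over. Pictures are saved under pics/ and viewed, on a budget of 10 in all, crops included, one or two more only if the job needs it, and the job is handed in when it is done.

Besides the shell and the picture viewer there is one more tool, called after "Call:" as name(argument=value, ...), one argument or row to a line, values as JSON. drive_tool: Moves the arm, as the interface text tells. Its arguments: {"type":"object","properties":{"rows":{"type":"string"}},"required":["rows"]}

```bash
mkdir -p pics; python3 - <<'E'
from workcell import manip, imaging
import cv2
for n in("scene","top"):
    cv2.imwrite(f"pics/{n}0.png",imaging.camera(n)[:,:,::-1]); c=imaging.get_calibration(n); print(n,c)
s=manip.sense();print(s['t'],s['eef_pos'],s['tcp_rot'],s['width'],s['ft_force'])
E
```

```text
scene {'camera_matrix': array([[452.19503211,   0.        , 319.39906598],
       [  0.        , 452.19503211, 236.40408181],
       [  0.        ,   0.        ,   1.        ]]), 'rvec': array([ 1.04662141,  2.51374098, -0.90825201]), 'tvec': array([ 386.40772625, -249.80420946, 1534.2251146 ])}
top {'camera_matrix': array([[545.7031903 ,   0.        , 312.99876358],
       [  0.        , 545.7031903 , 242.42036956],
       [  0.        ,   0.        ,   1.        ]]), 'rvec': array([ 2.15499217, -2.19558985,  0.1198892 ]), 'tvec': array([  22.24353993,  580.20101272, 1251.54025562])}
0.1 [ 259.09309995 -512.84908351  230.59079749] [[ 4.50941997e-01 -8.92552995e-01 -6.82405176e-04]
 [-8.92551926e-01 -4.50942513e-01  1.38160800e-03]
 [-1.54088386e-03 -1.39430151e-05 -9.99998813e-01]] 85.45431354717664 [ 0.50655114 -0.70799858 -0.45551238]
```

View pics/top0.png

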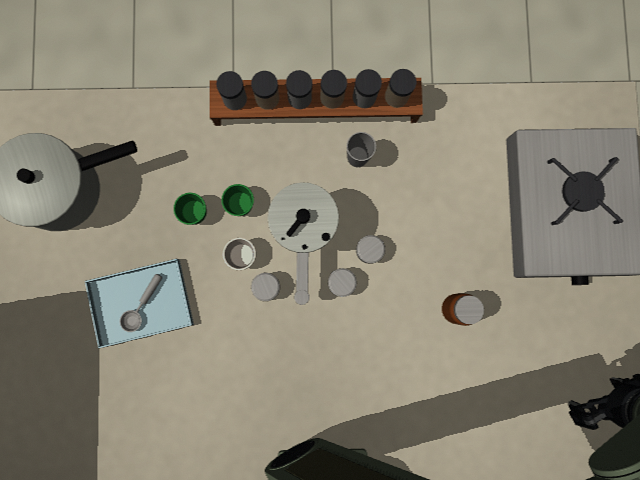

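View pics/scene0.png

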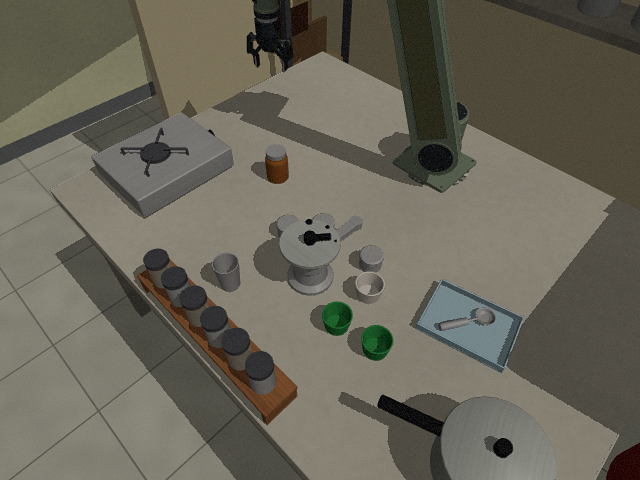

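The top view shows the mill dial around (303,217) and the pointer aimed lower left, near the smallest stud at (283,238). The largest stud is at (326,237). The chute points straight down to (302,300), and the white cup is at (239,253). The scene view agrees. I'll enlarge the top view to measure these points.

```bash
cat > h.py <<'E'
import numpy as np, cv2
from workcell import manip, imaging
def ray(n,px,z):
    c=imaging.get_calibration(n);K=c['camera_matrix'];R=cv2.Rodrigues(c['rvec'])[0];t=c['tvec']
    o=-R.T@t;d=R.T@np.linalg.solve(K,[*px,1.]);return o+d*(z-o[2])/d[2]
def proj(n,P):
    c=imaging.get_calibration(n)
    return cv2.projectPoints(np.array(P,float).reshape(-1,1,3),c['rvec'],c['tvec'],c['camera_matrix'],None)[0][:,0]
def crop(src,dst,x0,y0,w,h,k):
    cv2.imwrite(dst,cv2.resize(src[y0:y0+h,x0:x0+w],None,fx=k,fy=k,interpolation=cv2.INTER_CUBIC))
E
python3 - <<'E'
from h import *
crop(cv2.imread("pics/top0.png"),"pics/c1.png",220,175,180,135,4)
E
```

```text
(no output)
```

View pics/c1.png

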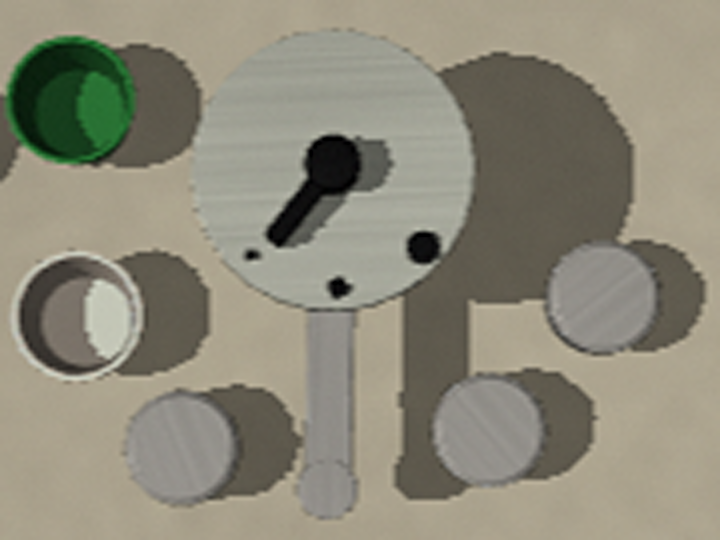

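```bash
python3 - <<'E'
from h import *
f=lambda u,v,z: ray("top",((u+.5)/4-.5+220,(v+.5)/4-.5+175),z)
A=f(332,168.5,150);H=f(333,164,177);print("axis",A,"hub",H)
S={k:f(*p,154) for k,p in dict(fine=(252,254),med=(339,288),coarse=(424,247)).items()}
C=f(78,315,52);T=f(272,241,172);E=f(327,489,101)
for k,v in {**S,'cup':C,'tip':T,'end':E,'con1':f(181,446,50),'con2':f(489,429,50),'con3':f(603,297,50)}.items():
    d=v-A;print(k,v.round(1),np.hypot(d[0],d[1]).round(1),np.degrees(np.arctan2(d[1],d[0])).round(1))
E
```

```text
axis [623.84083541  33.8877725  150.        ] hub [622.20753979  33.14650277 177.        ]
fine [578.3  77.  154. ] 62.7 136.6
med [559.4  31.3 154. ] 64.5 -177.7
coarse [580.4 -14.1 154. ] 64.7 -132.1
cup [556.  181.8  52. ] 162.7 114.6
tip [583.   65.7 172. ] 51.7 142.1
end [453.9  40.  101. ] 170.1 177.9
con1 [480.  123.6  50. ] 169.6 148.0
con2 [486.3 -52.8  50. ] 162.5 -147.8
con3 [ 561.  -120.4   50. ] 166.6 -112.2
```

```bash
cat >> h.py <<'E'
A=np.array([623.,33.6])
def pose(th,r,side,z):  # side: mm anticlockwise of the radial line
    a=np.radians(th);u=np.array([np.cos(a),np.sin(a)]);v=np.array([-u[1],u[0]])
    return (*(A+r*u+side*v),z,th-180)
def plan(ps):
    s=manip.sense();R=s['tcp_rot'];p=s['eef_pos'];f0=np.degrees(np.arctan2(R[1,0],R[0,0]))
    print("now t",s['t'],p.round(1),round(f0,2),"F",s['ft_force'].round(1),"w",s['width'])
    down=lambda f:np.array([[np.cos(f),np.sin(f),0],[np.sin(f),-np.cos(f),0],[0,0,-1]])
    for q in ps:
        d=R.T@(np.array(q[:3])-p)/1000; w=cv2.Rodrigues(R.T@down(np.radians(q[3])))[0].ravel()
        print(*d.round(4),*np.degrees(w).round(2))
E
python3 - <<'E'
from h import *
x=pose(141.5,38,-30,230);print(x);plan([x])
E
```

```text
(np.float64(611.9363291387368), np.float64(80.73380089780197), 230, -38.5)
now t 0.1 [ 259.1 -512.8  230.6] -63.2 F [ 0.5 -0.7 -0.5] w 85.45431354717664
-0.3707 -0.5826 0.0012 -0.02 0.09 -24.7
```

Call:
drive_tool(
  rows="-0.0185 -0.029 0 0 0 0 -1; -0.050 -0.079 0 0 0 -3 -1; -0.083 -0.130 0 0 0 -6 -1; -0.115 -0.181 0 0 0 -9 -1; -0.148 -0.232 0 0 0 -12 -1; -0.180 -0.283 0 0 0 -15 -1; -0.212 -0.333 0 0 0 -18 -1; -0.244 -0.384 0 0 0 -20 -1; -0.277 -0.435 0 0 0 -22 -1; -0.300 -0.471 0 0 0 -24.7 -1",
)

```text
t: 1.35
eef_pos: [545.1, -30.7, 230.9]
tcp_rot: [[0.785, -0.62, -0.001], [-0.62, -0.785, 0.0], [-0.001, 0.0, -1.0]]
ft_force: [-1.0, -0.3, 0.0]
width: 0.0
```

```bash
python3 - <<'E'
from h import *
plan([pose(141.5,38,-30,z) for z in (230,160)])
E
```

```text
now t 1.35 [545.1 -30.7 230.9] -38.31 F [-1.  -0.3  0. ] w 0.033521160944302034
-0.0166 -0.1288 0.0009 0.01 0.03 0.19
-0.0166 -0.1288 0.0709 0.01 0.03 0.19
```

Call:
drive_tool(
  rows="-0.004 -0.033 0 0 0 0 -1; -0.010 -0.080 0 0 0 0 -1; -0.0165 -0.115 0 0 0 0.2 -1; -0.0165 -0.129 0 0 0 0.2 -1; -0.0165 -0.129 0.015 0 0 0.2 -1; -0.0165 -0.129 0.035 0 0 0.2 -1; -0.0165 -0.129 0.052 0 0 0.2 -1; -0.0165 -0.129 0.063 0 0 0.2 -1; -0.0165 -0.129 0.070 0 0 0.2 -1; -0.0165 -0.129 0.071 0 0 0.2 -1",
)

```text
t: 2.6
eef_pos: [611.7, 78.0, 160.1]
tcp_rot: [[0.78, -0.625, -0.0], [-0.625, -0.78, -0.0], [-0.0, 0.0, -1.0]]
ft_force: [-0.7, -0.6, -0.0]
width: 0.2
```

```bash
python3 - <<'E'
from h import *
a=imaging.camera("top");b=imaging.camera("scene")
a=cv2.resize(a[165:265,250:370],(600,500),interpolation=2);b=cv2.resize(b[190:270,255:355],(600,480),interpolation=2)
cv2.imwrite("pics/c2.png",cv2.resize(np.hstack([a[:480],b]),(800,320))[:,:,::-1])
plan([pose(141.5,38,-19,160)]+[pose(141.5+t,38,-19,160) for t in (10,20,30)])
E
```

```text
now t 2.7 [612.1  78.1 160.7] -38.7 F [ 0.5 -0.5 -0.3] w 0.10580766883201928
-0.0017 0.0091 0.0007 -0.03 -0.04 -0.2
-0.0044 0.016 0.0007 -0.03 -0.04 -10.2
-0.0059 0.0232 0.0007 -0.02 -0.05 -20.2
-0.0061 0.0306 0.0007 -0.02 -0.05 -30.2
```

View pics/c2.png

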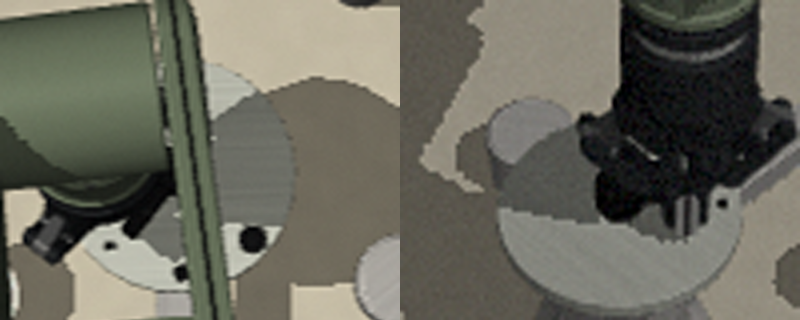

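The fingers are down on the clockwise side of the pointer arm and clear of the hub and dial. I'll push it anticlockwise.

```bash
python3 - <<'E'
from h import *
plan([pose(141.5,38,-17,160)]+[pose(141.5+t,38,-17,160) for t in (4,8,12,16,20,24,28)])
E
```

```text
now t 2.7 [612.1  78.1 160.7] -38.7 F [ 0.5 -0.5 -0.3] w 0.10580766883201928
-0.0017 0.0111 0.0007 -0.03 -0.04 -0.2
-0.0028 0.0138 0.0007 -0.03 -0.04 -4.2
-0.0037 0.0165 0.0007 -0.03 -0.04 -8.2
-0.0044 0.0193 0.0007 -0.03 -0.04 -12.2
-0.0049 0.0222 0.0007 -0.02 -0.05 -16.2
-0.0052 0.0251 0.0007 -0.02 -0.05 -20.2
-0.0053 0.028 0.0007 -0.02 -0.05 -24.2
-0.0052 0.0309 0.0007 -0.02 -0.05 -28.2
```

Call:
drive_tool(
  rows="-0.0005 0.003 0 0 0 0 -1; -0.001 0.007 0 0 0 0 -1; -0.0017 0.011 0 0 0 0 -1; -0.0028 0.0138 0 0 0 -4 -1; -0.0037 0.0165 0 0 0 -8 -1; -0.0044 0.0193 0 0 0 -12 -1; -0.0049 0.0222 0 0 0 -16 -1; -0.0052 0.0251 0 0 0 -20 -1; -0.0053 0.028 0 0 0 -24 -1; -0.0052 0.0309 0 0 0 -28 -1",
)

```text
t: 3.95
eef_pos: [588.9, 57.5, 160.6]
tcp_rot: [[0.983, -0.183, 0.002], [-0.183, -0.983, 0.001], [0.002, -0.001, -1.0]]
ft_force: [1.0, 1.9, -0.7]
width: 0.1
```

```bash
python3 - <<'E'
from h import *
plan([pose(169.5+t,38,-17,160) for t in range(0,41,4)])
E
```

```text
now t 3.95 [588.9  57.5 160.6] -10.57 F [ 1.   1.9 -0.7] w 0.06047229101127106
-0.0001 0.0003 0.0006 -0.06 -0.1 -0.07
-0.0012 0.003 0.0006 -0.06 -0.1 -4.07
-0.0021 0.0057 0.0006 -0.06 -0.11 -8.07
-0.0028 0.0086 0.0006 -0.05 -0.11 -12.07
-0.0033 0.0114 0.0006 -0.05 -0.11 -16.07
-0.0036 0.0143 0.0006 -0.05 -0.11 -20.07
-0.0037 0.0172 0.0006 -0.04 -0.11 -24.07
-0.0036 0.0201 0.0006 -0.04 -0.11 -28.07
-0.0033 0.023 0.0006 -0.03 -0.12 -32.07
-0.0028 0.0259 0.0006 -0.03 -0.12 -36.07
-0.0021 0.0287 0.0006 -0.03 -0.12 -40.07
```

The wrist reads about 2 N of reaction, so the finger is in contact. I'll keep sweeping.

Call:
drive_tool(
  rows="-0.0012 0.003 0 0 0 -4 -1; -0.0021 0.0057 0 0 0 -8 -1; -0.0028 0.0086 0 0 0 -12 -1; -0.0033 0.0114 0 0 0 -16 -1; -0.0036 0.0143 0 0 0 -20 -1; -0.0037 0.0172 0 0 0 -24 -1; -0.0036 0.0201 0 0 0 -28 -1; -0.0033 0.023 0 0 0 -32 -1; -0.0028 0.0259 0 0 0 -36 -1; -0.0021 0.0287 0 0 0 -40 -1",
)

```text
t: 5.2
eef_pos: [581.1, 29.8, 160.6]
tcp_rot: [[0.871, 0.491, 0.001], [0.491, -0.871, 0.001], [0.001, -0.0, -1.0]]
ft_force: [-0.1, 2.0, 0.4]
width: 0.3
```

```bash
python3 - <<'E'
from h import *
a=imaging.camera("top");b=imaging.camera("scene")
a=cv2.resize(a[165:265,250:370],(600,500),interpolation=2);b=cv2.resize(b[190:270,255:355],(600,480),interpolation=2)
cv2.imwrite("pics/c3.png",cv2.resize(np.hstack([a[:480],b]),(800,320))[:,:,::-1])
plan([pose(209.5+t,38,-17,160) for t in range(0,22,2)])
E
```

```text
now t 5.3 [581.   29.4 160.5] 29.28 F [-0.2  0.8  0.6] w -0.1580737464082705
0.0007 0.0 0.0005 0.0 -0.02 -0.22
0.0001 0.0013 0.0005 0.0 -0.02 -2.22
-0.0004 0.0027 0.0005 0.0 -0.02 -4.22
-0.0009 0.0041 0.0005 0.0 -0.02 -6.22
-0.0013 0.0055 0.0005 0.0 -0.02 -8.22
-0.0017 0.0069 0.0005 0.01 -0.02 -10.22
-0.002 0.0083 0.0005 0.01 -0.02 -12.22
-0.0023 0.0097 0.0005 0.01 -0.02 -14.22
-0.0025 0.0111 0.0005 0.01 -0.02 -16.22
-0.0027 0.0126 0.0005 0.01 -0.02 -18.22
-0.0028 0.014 0.0005 0.01 -0.02 -20.22
```

View pics/c3.png

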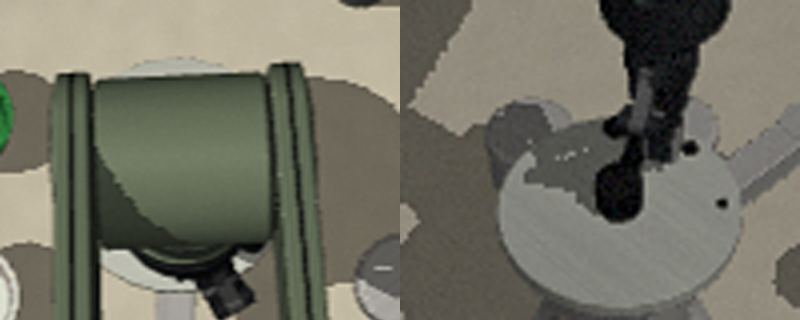

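The pointer is following the finger and is in the scene view at roughly (625,160). I'll sweep a bit more, stop short of the goal, then lift and look.

Call:
drive_tool(
  rows="0.0001 0.0013 0 0 0 -2 -1; -0.0004 0.0027 0 0 0 -4 -1; -0.0009 0.0041 0 0 0 -6 -1; -0.0013 0.0055 0 0 0 -8 -1; -0.0017 0.0069 0 0 0 -10 -1; -0.002 0.0083 0 0 0 -12 -1; -0.002 0.0085 0 0 0 -12.5 -1; -0.002 0.0085 0 0 0 -12.5 -1; -0.002 0.004 0 0 0 -12.5 -1; -0.002 -0.002 0 0 0 -12.5 -1",
)

```text
t: 6.55
eef_pos: [578.6, 30.5, 160.5]
tcp_rot: [[0.746, 0.666, 0.001], [0.666, -0.746, -0.0], [0.001, 0.001, -1.0]]
ft_force: [-0.4, -0.2, -0.0]
width: 0.3
```

Call:
drive_tool(
  rows="0 0 -0.020 0 0 0 -1; 0 0 -0.05 0 0 0 -1; 0 0 -0.08 0 0 0 -1; -0.06 0 -0.08 0 0 0 -1; -0.12 0 -0.08 0 0 0 -1; -0.18 0 -0.08 0 0 0 -1; -0.2 0 -0.08 0 0 0 -1; -0.2 0 -0.08 0 0 0 -1; -0.2 0 -0.08 0 0 0 -1; -0.2 0 -0.08 0 0 0 -1",
)

```text
t: 7.8
eef_pos: [430.3, -102.4, 240.2]
tcp_rot: [[0.744, 0.668, 0.0], [0.668, -0.744, 0.0], [0.0, 0.0, -1.0]]
ft_force: [0.5, 0.4, 0.8]
width: -0.4
```

```bash
python3 - <<'E'
from h import *
a=imaging.camera("top")[:,:,::-1];cv2.imwrite("pics/t4.png",a)
crop(a,"pics/c4.png",260,172,100,75,8); s=manip.sense();print(s['t'],s['eef_pos'])
E
```

```text
7.85 [ 430.1370874  -102.43176003  240.0985033 ]
```

View pics/c4.png

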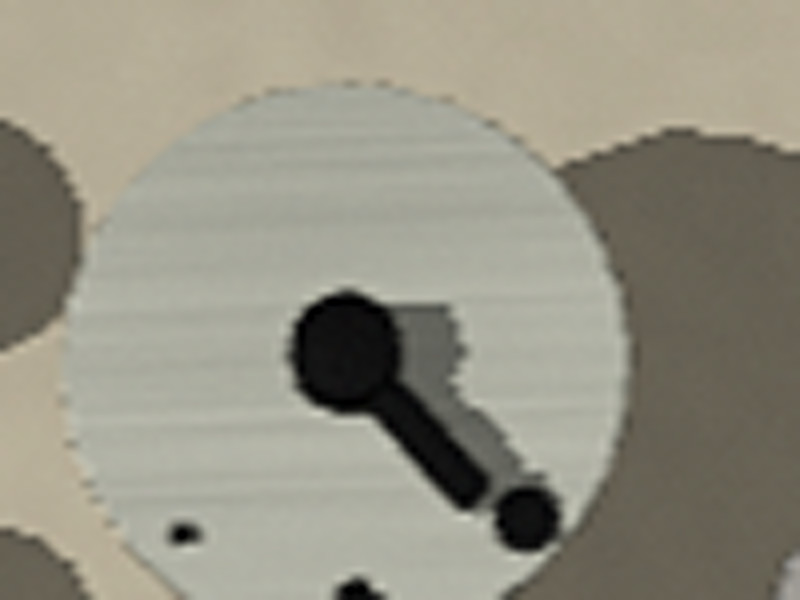

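The pointer's end is at about (476,497) in the crop and the largest stud at (527,518), so the arm still has a few degrees to go.

```bash
python3 - <<'E'
from h import *
f=lambda u,v,z: ray("top",((u+.5)/8-.5+260,(v+.5)/8-.5+172),z)
H=f(346,352,177);T=f(476,497,172);S=f(527,518,154);F=f(184,533,154);D=f(347,365,150)
an=lambda p,o:np.degrees(np.arctan2(p[1]-o[1],p[0]-o[0]))%360
print(H,T,S,D)
for o in (H,[*A,0],D): print(an(T,o),an(S,o),an(F,o),np.hypot(*(T-np.array(o))[:2]))
plan([pose(222,38,-19,z) for z in (240,160)])
E
```

```text
[622.34131361  33.27438726 177.        ] [5.84311532e+02 7.73651138e-02 1.72000000e+02] [580.55413106 -13.730594   154.        ] [622.88713991  33.23782284 150.        ]
221.11841414169967 228.36307191059478 135.2078258809613 50.48075410628019
220.90814938245296 228.11438462914043 135.8457313709818 51.191450183913794
220.68309325212502 227.97141017985166 135.53599342388597 50.86937633425996
now t 7.85 [ 430.1 -102.4  240.1] 41.89 F [-0.2 -0.5  0. ] w -0.11729988015063048
0.1964 0.0086 0.0001 -0.01 -0.0 -0.11
0.1964 0.0086 0.0801 -0.01 -0.0 -0.11
```

Call:
drive_tool(
  rows="0.05 0 0 0 0 0 -1; 0.10 -0.004 0 0 0 0 -1; 0.15 -0.004 0 0 0 0 -1; 0.185 -0.004 0 0 0 0 -1; 0.1964 -0.004 0 0 0 0 -1; 0.1964 -0.004 0.01 0 0 0 -1; 0.1964 -0.004 0.04 0 0 0 -1; 0.1964 -0.004 0.065 0 0 0 -1; 0.1964 -0.004 0.079 0 0 0 -1; 0.1964 -0.004 0.080 0 0 0 -1",
)

```text
t: 9.1
eef_pos: [571.9, 30.2, 159.5]
tcp_rot: [[0.746, 0.666, -0.002], [0.666, -0.746, -0.0], [-0.002, -0.001, -1.0]]
ft_force: [-0.2, -0.2, 0.9]
width: -0.0
```

```bash
python3 - <<'E'
from h import *
plan([pose(221.9,38,-19,160)]+[pose(t,38,-17,160) for t in (221.9,223.9,225.9,227.9,228.8)]+[pose(228.8,38,-27,160)])
E
```

```text
now t 9.1 [571.9  30.2 159.5] 41.76 F [-0.2 -0.2  0.9] w -0.013606242248581597
0.0023 0.0126 -0.0005 -0.07 0.11 -0.14
0.0023 0.0146 -0.0005 -0.07 0.11 -0.14
0.0018 0.0159 -0.0005 -0.07 0.1 -2.14
0.0012 0.0173 -0.0005 -0.07 0.1 -4.14
0.0008 0.0186 -0.0005 -0.07 0.1 -6.14
0.0006 0.0192 -0.0005 -0.08 0.1 -7.04
-0.0007 0.0093 -0.0005 -0.08 0.1 -7.04
```

Call:
drive_tool(
  rows="0.001 0.005 0 0 0 0 -1; 0.0023 0.010 0 0 0 0 -1; 0.0023 0.0135 0 0 0 0 -1; 0.0018 0.0159 0 0 0 -2 -1; 0.0012 0.0173 0 0 0 -4 -1; 0.0008 0.0186 0 0 0 -6 -1; 0.0006 0.0192 0 0 0 -7 -1; 0.0006 0.0192 0 0 0 -7 -1; 0 0.015 0 0 0 -7 -1; -0.0007 0.009 0 0 0 -7 -1",
)

```text
t: 10.35
eef_pos: [578.2, 23.7, 160.2]
tcp_rot: [[0.659, 0.752, -0.0], [0.752, -0.659, -0.0], [-0.0, 0.0, -1.0]]
ft_force: [-0.2, 0.0, 0.2]
width: -0.2
```

Call:
drive_tool(
  rows="0 0 -0.020 0 0 0 -1; 0 0 -0.05 0 0 0 -1; 0 0 -0.08 0 0 0 -1; -0.06 0 -0.08 0 0 0 -1; -0.12 0 -0.08 0 0 0 -1; -0.18 0 -0.08 0 0 0 -1; -0.2 0 -0.08 0 0 0 -1; -0.2 0 -0.08 0 0 0 -1; -0.2 0 -0.08 0 0 0 -1; -0.2 0 -0.08 0 0 0 -1",
)

```text
t: 11.6
eef_pos: [447.4, -126.1, 240.2]
tcp_rot: [[0.658, 0.753, 0.0], [0.753, -0.658, 0.0], [0.0, -0.0, -1.0]]
ft_force: [-0.4, 0.3, 0.2]
width: 0.4
```

```bash
python3 - <<'E'
from h import *
a=imaging.camera("top")[:,:,::-1];cv2.imwrite("pics/t5.png",a)
crop(a,"pics/c5.png",260,172,100,75,8)
plan([pose(178,132,35,z) for z in (200,86)])
E
```

```text
now t 11.65 [ 447.3 -126.1  240.1] 48.88 F [-0.4 -0.2 -0.4] w 0.1307753297903548
0.1254 -0.053 0.0402 -0.01 0.0 50.88
0.1254 -0.053 0.1542 -0.01 0.0 50.88
```

View pics/c5.png

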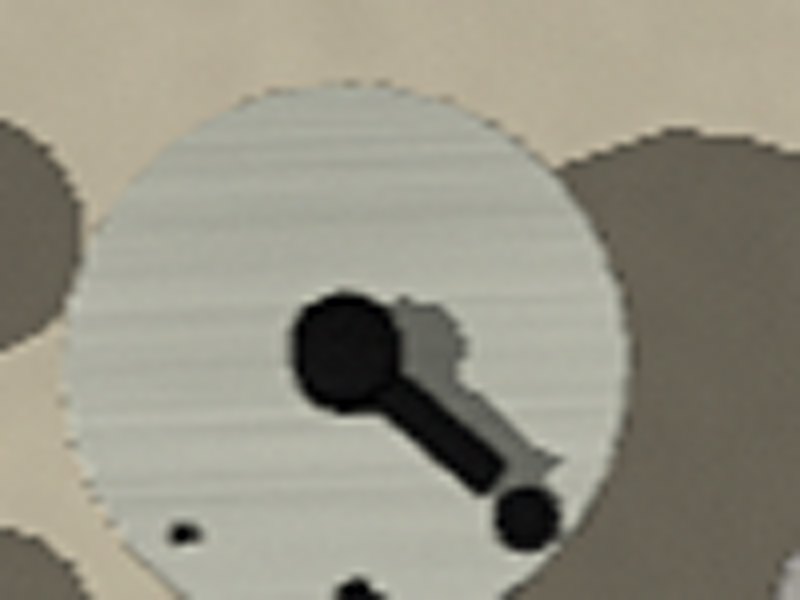

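The pointer's end is now at about (494,481) in the crop, beside the stud.

```bash
python3 - <<'E'
from h import *
f=lambda u,v,z: ray("top",((u+.5)/8-.5+260,(v+.5)/8-.5+172),z)
H=f(346,352,177)
for T in (f(494,481,172),):
  for o in (H,[*A,0]):print(np.degrees(np.arctan2(T[1]-o[1],T[0]-o[0]))%360,np.hypot(*(T-np.array(o))[:2]))
E
```

```text
228.23521101754014 50.916152056481344
227.9304866238885 51.598485642108415
```

The pointer measures 228.0° and the stud 228.1°, so it's aligned. The chute is next.

Call:
drive_tool(
  rows="0.02 -0.01 0 0 0 9 -1; 0.05 -0.02 0 0 0 18 -1; 0.08 -0.035 0 0 0 27 -1; 0.110 -0.048 0.01 0 0 36 -1; 0.1254 -0.053 0.03 0 0 45 -1; 0.1254 -0.053 0.06 0 0 50.9 -1; 0.1254 -0.053 0.10 0 0 50.9 -1; 0.1254 -0.053 0.135 0 0 50.9 -1; 0.1254 -0.053 0.152 0 0 50.9 -1; 0.1254 -0.053 0.154 0 0 50.9 -1",
)

```text
t: 12.9
eef_pos: [488.8, 3.0, 85.0]
tcp_rot: [[0.999, -0.036, -0.003], [-0.036, -0.999, 0.0], [-0.003, 0.0, -1.0]]
ft_force: [-0.7, 0.7, 0.4]
width: 0.1
```

```bash
python3 - <<'E'
from h import *
plan([pose(178,132,28,86)]+[pose(178-t,132,24.5,86) for t in range(0,33,4)])
E
```

```text
now t 12.9 [488.8   3.   85. ] -2.04 F [-0.7  0.7  0.4] w 0.1086887568044155
0.001 -0.0072 -0.001 0.0 0.18 -0.04
0.001 -0.0107 -0.001 0.0 0.18 -0.04
-0.0004 -0.02 -0.001 0.01 0.18 3.96
-0.0011 -0.0293 -0.001 0.02 0.18 7.96
-0.0012 -0.0387 -0.001 0.02 0.18 11.96
-0.0006 -0.0481 -0.001 0.03 0.18 15.96
0.0006 -0.0574 -0.001 0.04 0.17 19.96
0.0024 -0.0665 -0.001 0.04 0.17 23.96
0.0049 -0.0756 -0.001 0.05 0.17 27.96
0.008 -0.0844 -0.001 0.05 0.17 31.96
```

Call:
drive_tool(
  rows="0.0005 -0.0036 0 0 0 0 -1; 0.001 -0.0072 0 0 0 0 -1; 0.001 -0.0107 0 0 0 0 -1; 0.0003 -0.0153 0 0 0 2 -1; -0.0004 -0.020 0 0 0 4 -1; -0.0011 -0.0293 0 0 0 8 -1; -0.0012 -0.0387 0 0 0 12 -1; -0.0006 -0.0481 0 0 0 16 -1; 0.0006 -0.0574 0 0 0 20 -1; 0.0015 -0.062 0 0 0 22 -1",
)

```text
t: 14.15
eef_pos: [493.3, 64.7, 86.8]
tcp_rot: [[0.913, -0.409, 0.001], [-0.409, -0.913, -0.0], [0.001, 0.0, -1.0]]
ft_force: [0.2, -0.9, 1.5]
width: 0.1
```

```bash
python3 - <<'E'
from h import *
plan([pose(156-t,132,24.5,86) for t in range(0,34,3)])
E
```

```text
now t 14.15 [493.3  64.7  86.8] -24.14 F [ 0.2 -0.9  1.5] w 0.05903113525326577
-0.0008 0.0001 0.0008 0.0 -0.04 -0.14
-0.002 -0.0068 0.0008 0.0 -0.04 2.86
-0.0027 -0.0138 0.0008 0.0 -0.04 5.86
-0.0031 -0.0208 0.0008 0.0 -0.04 8.86
-0.0031 -0.0278 0.0008 0.0 -0.04 11.86
-0.0028 -0.0349 0.0008 -0.0 -0.04 14.86
-0.002 -0.0418 0.0008 -0.0 -0.04 17.86
-0.001 -0.0488 0.0008 -0.0 -0.04 20.86
0.0005 -0.0557 0.0008 -0.0 -0.04 23.86
0.0023 -0.0625 0.0008 -0.01 -0.04 26.86
0.0044 -0.0692 0.0008 -0.01 -0.04 29.86
0.0069 -0.0757 0.0008 -0.01 -0.04 32.86
```

Call:
drive_tool(
  rows="-0.002 -0.0068 0.0005 0 0 3 -1; -0.0027 -0.0138 0.0008 0 0 6 -1; -0.0031 -0.0208 0.0008 0 0 9 -1; -0.0031 -0.0278 0.0008 0 0 12 -1; -0.0028 -0.0349 0.0008 0 0 15 -1; -0.002 -0.0418 0.0008 0 0 18 -1; -0.001 -0.0488 0.0008 0 0 21 -1; 0.0005 -0.0557 0.0008 0 0 24 -1; 0.0015 -0.0591 0.0008 0 0 25.5 -1; 0.0023 -0.0625 0.0008 0 0 27 -1",
)

```text
t: 15.4
eef_pos: [520.7, 120.5, 85.7]
tcp_rot: [[0.627, -0.779, -0.0], [-0.779, -0.627, -0.0], [0.0, 0.0, -1.0]]
ft_force: [-1.1, -1.0, 1.6]
width: -0.3
```

```bash
python3 - <<'E'
from h import *
a=imaging.camera("top")[:,:,::-1];b=imaging.camera("scene")[:,:,::-1]
cv2.imwrite("pics/c6.png",np.hstack([cv2.resize(a[190:290,220:320],(400,400),interpolation=2),cv2.resize(b[200:300,300:400],(400,400),interpolation=2)]))
plan([pose(129-t,132,24.5,86) for t in range(0,15,2)])
E
```

```text
now t 15.5 [521.1 120.7  85.6] -51.1 F [-0.6 -0.9 -1. ] w -0.12574129837617248
-0.0002 0.0001 -0.0004 -0.03 -0.02 -0.1
-0.001 -0.0045 -0.0004 -0.03 -0.02 1.9
-0.0016 -0.0092 -0.0004 -0.03 -0.02 3.9
-0.0021 -0.0138 -0.0004 -0.03 -0.02 5.9
-0.0024 -0.0185 -0.0004 -0.03 -0.02 7.9
-0.0025 -0.0232 -0.0004 -0.04 -0.02 9.9
-0.0025 -0.0279 -0.0004 -0.04 -0.02 11.9
-0.0023 -0.0326 -0.0004 -0.04 -0.01 13.9
```

View pics/c6.png

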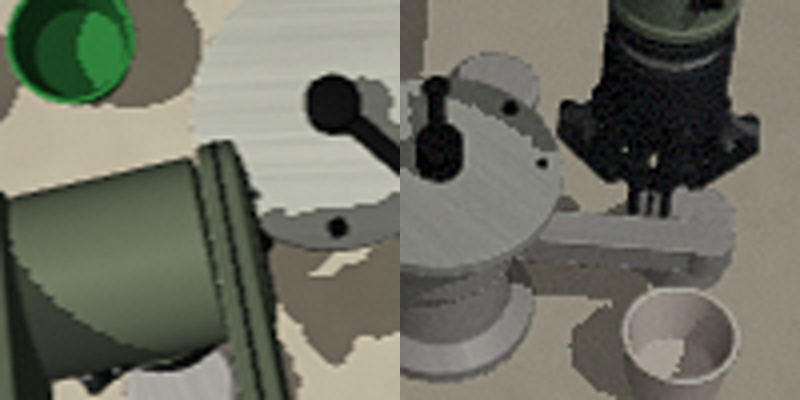

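In the scene view the chute is against the finger and closing on the cup. I'll make a slow last stretch, stop a little short, then check.

Call:
drive_tool(
  rows="-0.0010 -0.0045 0 0 0 2 -1; -0.0016 -0.0092 0 0 0 4 -1; -0.0021 -0.0138 0 0 0 6 -1; -0.0024 -0.0185 0 0 0 8 -1; -0.0025 -0.0232 0 0 0 10 -1; -0.0025 -0.0279 0 0 0 12 -1; -0.0025 -0.0291 0 0 0 12.5 -1; -0.0025 -0.0291 0 0 0 12.5 -1; -0.0025 -0.025 0 0 0 12.5 -1; -0.0025 -0.017 0 0 0 12.5 -1",
)

```text
t: 16.75
eef_pos: [532.2, 132.8, 85.5]
tcp_rot: [[0.445, -0.896, 0.0], [-0.896, -0.445, -0.0], [0.0, -0.0, -1.0]]
ft_force: [0.5, 0.6, 0.2]
width: 0.1
```

Call:
drive_tool(
  rows="0 0 -0.020 0 0 0 -1; 0 0 -0.05 0 0 0 -1; 0 0 -0.08 0 0 0 -1; 0 0.04 -0.1 0 0 0 -1; 0 0.10 -0.1 0 0 0 -1; 0 0.16 -0.1 0 0 0 -1; 0 0.21 -0.1 0 0 0 -1; 0 0.25 -0.1 0 0 0 -1; 0 0.25 -0.1 0 0 0 -1; 0 0.25 -0.1 0 0 0 -1",
)

```text
t: 18.0
eef_pos: [309.1, 21.9, 185.8]
tcp_rot: [[0.444, -0.896, 0.002], [-0.896, -0.444, 0.0], [0.001, -0.002, -1.0]]
ft_force: [0.5, -0.2, 0.1]
width: -0.1
```

```bash
python3 - <<'E'
from h import *
a=imaging.camera("top")[:,:,::-1];cv2.imwrite("pics/t7.png",a)
crop(a,"pics/c7.png",220,170,160,120,5)
plan([pose(115.6,132,32,z) for z in (186,86)])
E
```

```text
now t 18.05 [309.4  22.  185.8] -63.59 F [0.8 0.8 0.4] w 0.10024662006661486
-0.0033 -0.2559 0.0001 -0.08 -0.03 0.81
-0.0034 -0.2558 0.1001 -0.08 -0.03 0.81
```

View pics/c7.png

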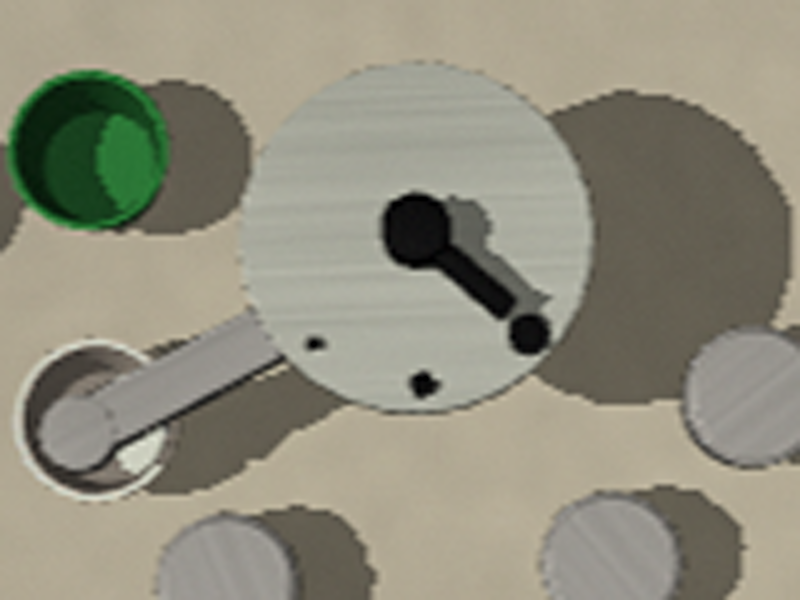

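The chute's round end sits over the cup at (78,431) in the crop, against a cup rim centre of (97,420). The pointer is still at the stud.

```bash
python3 - <<'E'
from h import *
f=lambda u,v,z: ray("top",((u+.5)/5-.5+220,(v+.5)/5-.5+170),z)
E=f(78,431,101);C=f(96,420,52);M=f(183,379,101)
g=lambda p:(np.degrees(np.arctan2(p[1]-A[1],p[0]-A[0])),np.hypot(*(p[:2]-A)))
print(E,g(E),C,g(C),E-C, g(M))
E
```

```text
[546.7933114  184.32860675 101.        ] (np.float64(116.82064774113637), np.float64(168.8981121273274)) [555.50950183 182.49814102  52.        ] (np.float64(114.38318144596946), np.float64(163.47973495847842)) [-8.71619043  1.83046573 49.        ] (np.float64(117.38527991868791), np.float64(117.43835108320505))
```

The chute needs about 2.4° more (7 mm at the nozzle), so I'll give it one small push.

Call:
drive_tool(
  rows="0 -0.05 0 0 0 0 -1; 0 -0.11 0 0 0 0 -1; -0.002 -0.17 0 0 0 0.5 -1; -0.003 -0.22 0 0 0 0.8 -1; -0.003 -0.25 0 0 0 0.8 -1; -0.003 -0.253 0.02 0 0 0.8 -1; -0.003 -0.253 0.06 0 0 0.8 -1; -0.003 -0.253 0.09 0 0 0.8 -1; -0.003 -0.253 0.10 0 0 0.8 -1; -0.003 -0.253 0.10 0 0 0.8 -1",
)

```text
t: 19.3
eef_pos: [534.2, 137.5, 85.0]
tcp_rot: [[0.433, -0.902, -0.001], [-0.902, -0.433, -0.0], [-0.0, 0.001, -1.0]]
ft_force: [0.6, 0.1, -0.2]
width: -0.0
```

```bash
python3 - <<'E'
from h import *
plan([pose(116.4,132,27,86)]+[pose(t,132,24.5,86) for t in (116.4,115,113.9)]+[pose(113.9,132,36,86)])
E
```

```text
now t 19.3 [534.2 137.5  85. ] -64.37 F [ 0.6  0.1 -0.2] w -0.009995891800366917
0.0004 -0.0063 -0.001 0.05 0.01 -0.77
0.0004 -0.0088 -0.001 0.05 0.01 -0.77
-0.0002 -0.0121 -0.001 0.05 0.01 0.63
-0.0006 -0.0146 -0.001 0.05 0.01 1.73
-0.001 -0.0031 -0.001 0.05 0.01 1.73
```

Call:
drive_tool(
  rows="0 -0.003 0 0 0 0 -1; 0.0004 -0.006 0 0 0 -0.5 -1; 0.0004 -0.0085 0 0 0 -0.5 -1; 0 -0.0105 0 0 0 0 -1; -0.0002 -0.0121 0 0 0 0.6 -1; -0.0004 -0.0135 0 0 0 1.2 -1; -0.0006 -0.0146 0 0 0 1.7 -1; -0.0006 -0.0146 0 0 0 1.7 -1; -0.001 -0.010 0 0 0 1.7 -1; -0.001 -0.003 0 0 0 1.7 -1",
)

```text
t: 20.55
eef_pos: [535.8, 139.1, 85.4]
tcp_rot: [[0.405, -0.914, 0.0], [-0.914, -0.405, -0.0], [0.0, -0.0, -1.0]]
ft_force: [-0.2, 0.5, -0.2]
width: 0.0
```

Call:
drive_tool(
  rows="0 0 -0.020 0 0 0 -1; 0 0 -0.05 0 0 0 -1; 0 0 -0.08 0 0 0 -1; 0 0.04 -0.1 0 0 0 -1; 0 0.10 -0.1 0 0 0 -1; 0 0.16 -0.1 0 0 0 -1; 0 0.21 -0.1 0 0 0 -1; 0 0.24 -0.1 0 0 0 -1; 0 0.24 -0.1 0 0 0 -1; 0 0.24 -0.1 0 0 0 -1",
)

```text
t: 21.8
eef_pos: [317.6, 42.2, 185.9]
tcp_rot: [[0.405, -0.914, 0.002], [-0.914, -0.405, 0.0], [0.001, -0.002, -1.0]]
ft_force: [0.3, 0.2, 1.0]
width: 0.2
```

```bash
python3 - <<'E'
from h import *
a=imaging.camera("top")[:,:,::-1];cv2.imwrite("pics/t8.png",a)
crop(a,"pics/c8.png",220,170,160,120,5);s=manip.sense();print(s['t'],s['eef_pos'],s['ft_force'])
E
```

```text
21.85 [317.80531797  42.27447609 185.76482248] [0.70110689 0.20779008 0.3879095 ]
```

View pics/c8.png

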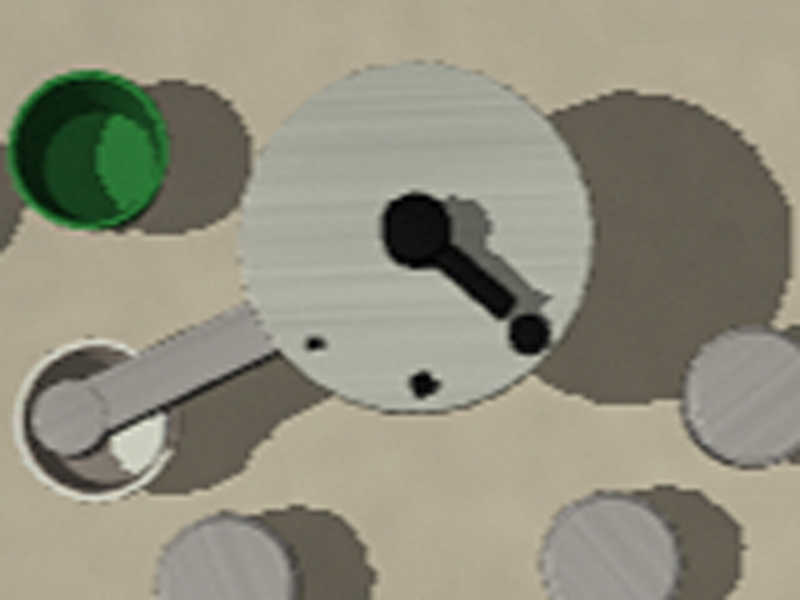

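The chute end is now at about (71,418) over the cup, whose centre is (96,420). Much of that offset is parallax from the height difference. I'll compute the true error and check that nothing else has moved.

```bash
python3 - <<'E'
from h import *
f=lambda u,v,z: ray("top",((u+.5)/5-.5+220,(v+.5)/5-.5+170),z)
E=f(71,418.5,101);C=f(96,420,52);print(E,C,(E-C)[:2])
for p in(E,C):print(np.degrees(np.arctan2(p[1]-A[1],p[0]-A[0])),np.hypot(*(p[:2]-A)))
a=cv2.imread("pics/top0.png",0);b=cv2.imread("pics/t8.png",0)
d=(cv2.medianBlur(cv2.absdiff(a,b),3)>40).astype(np.uint8)
print([s[:5].tolist() for s in cv2.connectedComponentsWithStats(d)[2][1:] if s[4]>12])
E
```

```text
[552.37880462 187.38439181 101.        ] [555.50950183 182.49814102  52.        ] [-3.13069721  4.8862508 ]
114.66563421673493 169.2246802412365
114.38318144596946 163.47973495847842
[[307, 219, 22, 15, 172], [286, 220, 20, 17, 184], [239, 237, 29, 23, 250], [270, 240, 15, 16, 126], [319, 245, 18, 55, 683], [226, 246, 8, 14, 61], [255, 314, 385, 166, 36626]]
```

```bash
python3 -c "
from workcell import workorder;print(workorder.close_job())"
```

```text
the job is handed in; nothing more can be done
None
```

The mill is set as asked and the job is handed in. The clock read 21.85 s when I last checked, and the hand-in gave no verdict.

I used the shut fingertips only to push. The pointer went round first, then the chute, each with one small corrective push after a look from the top camera. The readings taken after each move stayed at about 2 N or less.

- **Pointer:** it measures about 228.0° in world angle, and the largest stud is at about 228.1°. In the last picture it still points at the stud.
- **Chute:** its end is at 114.7° and the cup's centre at 114.4°. The nozzle lies about 6 mm from the cup's centre, nearly all of it outward from the mill, because the cup stands slightly inside the nozzle's arc. That is well inside the opening.
- **Everything else:** comparing the first and last top pictures, only the pointer, the chute, their shadows and the robot differ. This check can't speak for anything the robot's arm hid in those pictures.
- **Robot:** it was clear of everything at hand-in.

No check failed or disagreed beyond about 1 mm.

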